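Find the concealed catch of the battery box and press it

TASK

The battery box on the bench has a hidden catch: of the four look-alike square pads sunk just below its flat top, one is a spring button and the other three are fixed blanks. Feel over the pads with a light fingertip until you find the one that gives, and press it fully in so that the battery lid springs open; then take the hand away so that the button comes back out and the lid stays up. Never bear hard on anything, and leave the jar, side cutters, nut and bolt round the box lying where they are.

Things in the scene. Friction and masses are not known exactly. Their poses are not given: they have to be found in the camera images.
- battery_box: Grey battery box fixed to the bench, 212 (x) x 272 (y) x 70 mm high. Origin: centre of its underside; x points away from the robot, turned up to 23 degrees. The near part of its top (box x -0.106 to -0.018) is a flat panel with four 44 mm square holes in a row along box y at box x -0.068; each holds a 41 mm grey pad, top 2 mm under the panel: three rigid, one (any, all look alike) the button.
- spot_1 (a point): Centre of the top face of the pad (at rest) in hole 1 of the row, at box y = -0.09 m; 68 mm above the bench. Axes as the box. It does not move when a pad is pressed.
- spot_2 (a point): Centre of the top face of the pad (at rest) in hole 2 of the row, at box y = -0.03 m; 68 mm above the bench. Axes as the box. It does not move when a pad is pressed.
- spot_3 (a point): Centre of the top face of the pad (at rest) in hole 3 of the row, at box y = +0.03 m; 68 mm above the bench. Axes as the box. It does not move when a pad is pressed.
- spot_4 (a point): Centre of the top face of the pad (at rest) in hole 4 of the row, at box y = +0.09 m; 68 mm above the bench. Axes as the box. It does not move when a pad is pressed.
- catch (a joint): Travel of the spring button in m, straight down: 0 = out, pad top 2 mm below the panel; 0.006 = fully in on its stop. A spring resists with about 2 N at first, 5 N fully in, and returns it. It draws the bolt that holds the lid, which lets go at about 0.0045.
- battery_lid (a joint): Angle of the battery lid in rad: 0 = shut, level with the panel; when let go, a spring swings it up to its stop at 1.2 and keeps it there. Plate 101 (box x) x 228 (box y) x 4 mm in the far part of the top, hinged along its far edge at box x +0.085, 68 mm above the bench; the near edge rises, moving away from the pads.
- small_jar: Glass jar of small hardware, 53 mm across, 83 mm high, loose, upright on the bench 185 to 210 mm to the right (box -y) of the box's centre. Origin: centre of its underside. Leave it alone.
- cutters: Side cutters, 100 x 49 x 13 mm, loose, lying flat on the bench 185 to 200 mm to the left (box +y) of the box's centre. Origin: centre of the underside. Leave them alone.
- nut: Hex nut, 19 x 21 x 10 mm, loose, lying on the bench just in front of the box, to the left. Origin: centre of the underside. Leave it alone.
- bolt: Zinc hex bolt, 19 x 47 x 18 mm, loose, lying on the bench just in front of the box, to the right. Origin: centre of the underside. Leave it alone.

How it is judged:
On the way:
1. the spring button is pressed fully in (value of joint catch above 0.0052 m), for 0.1 s.
At the end, for the whole second after the job is handed in: The battery lid stands open beyond 1.0 rad and at rest, the button is back out to within 1.5 mm, and the jar, side cutters, nut and bolt are within 20 mm of where they were (value of joint battery_lid above 1 rad and velocity of joint battery_lid between -0.1 and 0.1 rad/s and value of joint catch below 0.0015 m and distance of each of small_jar, cutters, nut, bolt from where it was at the start of the episode below 0.02 m); the robot touches nothing.
It fails at once if anything is borne on with more than 45 N (contact force between the arm and anything else above 45 N).
It fails at once if the jar is tipped (angle between small_jar's own z axis and vertical above 0.5 rad).
It fails at once if the jar, side cutters, nut or bolt is lifted, carried or pushed more than 20 mm away (distance of any of small_jar, cutters, nut, bolt from where it was at the start of the episode above 0.02 m).
It also fails if it takes over 48 s, if anything falls off the work surface, if the arm or the gripper's body presses on something with over 40 N, if the wrist force passes 120 N, or if a joint passes its speed limit or range.

ROBOT

A 7-joint arm with a two-finger parallel gripper is mounted at the origin on a cart in front of the work surface, level with it; the furniture and walls round the work are solid. World frame = base frame: x ahead of the robot, y to its left, z up, the work surface at z = 0. Lengths are in m, angles in rad, forces in N, time in s.
With the tool pointing down it reaches from about 0.35 to 0.9 m from the base axis. Payload 8.1 kg.
Tool frame: the origin (TCP) lies on the centre line of the jaws, within the pads' length; the fingertips stand 17 mm ahead of it and the grasp point (between the pads) lies 2 mm behind it; z points along the fingers, y is the direction in which the jaws open and shut (so a half turn about z gives the same grasp; the last joint's range is limited). The gripper opens to 92 mm and grips with 3 to 60 N. Pads are 19 mm wide; open, the fingers measure 130 mm over their backs; the gripper's body (75 mm by 190 mm) begins 47 mm behind the grasp point.
Start: joints at [-1.247, 0.434, 0.025, 1.573, -0.012, 1.134, -0.075], TCP at [0.259, 0.569, 0.244] pointing down, gripper open.
Joint ranges: [-2.62, 2.62], [-0.44, 2.09], [-1.27, 1.32], [0.08, 2.57], [-1.32, 4.46], [0.12, 2], [-2.74, 2.74]. Speed limits (rad/s): [2.22, 2.22, 3.01, 3.01, 3.14, 3.14, 3.14].

INTERFACE

Orientations are given as a rotation vector (axis times angle).
In Python, from cell import arm, imaging, job gives the robot as it stands.
- The arm moves only by the tool jog_arm, never from a script. Its argument "moves" is a list of rows, each an object with "fingers": the closure, from -1 (fully open) to 1 (shut); "xyz": the shift along the tool's x, y, z in cm, a list of three; "angular": the turn, a rotation vector about the tool's x, y, z in rad, a list of three. In form: [{"fingers": fingers, "xyz": [dx, dy, dz], "angular": [ax, ay, az]}, ...]. A call has 1 to 12 rows; each row is the pose to reach, as a shift and turn from the pose commanded when the call began, along the tool's axes at that moment; what a row does not reach only later rows make up. A row lasts 1/8 s, in which the tool goes at most 62.5 mm and 10.7 degrees, less where a joint would pass 70% of its speed; a pose out of reach is approached as far as the arm can. A call with a gripper value outside its range is refused whole. The fingers move at their own pace and stop on an object; "grip_force" is the grip in N (left out, the last holds). Time passes only in rows, so rows that repeat a pose let the fingers close. It gives the time, the measured TCP pose, the force and the opening at its end, in the units of the state.
- arm.observe(): the state, without advancing time (a new reading comes with each control period).
- imaging.get_image(name): name is "side" or "top" or "wrist"; returns the picture (400x640x3 uint8, red, green, blue); there is no depth.
- imaging.camera_params(name): a dict with "fx", "fy", "cx", "cy" (pixels), "rvec" (rotation vector, rad) and "tvec" (3), from world to camera coordinates, as OpenCV has them; the wrist camera has in their place "hand_eye" (4x4, takes a point from camera to tool coordinates, whose origin is the TCP and whose axes are the flange's). Camera axes: x right, y down, z forward; pixel columns grow to the right and rows downward; lengths in m; the calibration is good to about 2 mm. A picture is of the moment at which its call begins: read the wrist's pose just before it. camera_params takes no time and is no camera call.
- job.sign_off(): hands the job in, once; it reports no verdict.
The state is a dict: "clock": time; "joints": joint angles; "dq": joint speeds; "joint_efforts": joint torques, N m; "position": TCP position; "ee_rot": TCP orientation; "force": force on the tool from outside, world axes, zero at the start; "ft_torque": the same for the moment, N m; "width": opening from 0.0 (shut) to 1.0 (fully open).
Only numpy, scipy, OpenCV 4.12 (cv2) and the standard library are available. Lean on these libraries where they do the work, as an engineer would, in place of code of your own. Each camera call takes 0.05 s, during which the arm holds its last target. There are 200 camera calls.

## Working session

There is one attempt and no reset: what is moved stays moved. The work goes in short steps, Python scripts to look and compute and a tool call to move; the robot and the scene stay as the last step left them, time stands still between calls to the robot, and variables do not carry over. Pictures are saved under pics/ and viewed, about 8 in all and at most 12, crops included, and the job is handed in when it is done.

Besides the shell and the picture viewer there is one more tool, called as name(argument=value, ...) on one line, values as JSON. jog_arm: Moves the arm, as the interface text tells. Its arguments: {"type":"object","properties":{"moves":{"type":"array"},"grip_force":{"type":"number"}},"required":["moves"]}

```bash
ls; mkdir -p pics; python3 - <<'E'
from cell import arm, imaging
import cv2,numpy as np
print(arm.observe())
for n in ("top","side"):
    im=imaging.get_image(n); cv2.imwrite(f"pics/{n}0.png",im[:,:,::-1]); print(n,imaging.camera_params(n))
E
```

```text
pics
{'clock': 0.0, 'joints': array([-1.24657876,  0.4352413 ,  0.02500454,  1.57408459, -0.01158896,
        1.13395986, -0.07508551]), 'dq': array([ 2.07038368e-04,  2.07392050e-04, -6.94616938e-05,  3.91836487e-04,
       -4.40428318e-04, -4.61433400e-04, -4.67642820e-05]), 'joint_efforts': array([-9.25662462e-04, -6.67833567e+01,  9.84437875e-01, -3.14466190e+01,
       -6.06315164e-02,  4.25625255e-02,  1.19020106e-04]), 'position': array([0.25861088, 0.56847529, 0.24293876]), 'ee_rot': array([-6.65452314e-01, -3.07013578e+00,  2.41803551e-03]), 'force': array([0.66317625, 0.72164156, 0.6124354 ]), 'ft_torque': array([-0.00128633, -0.01022373, -0.04247415]), 'width': 0.9990007487803535}
top {'fx': 377.57877640337665, 'fy': 377.57877640337665, 'cx': 317.09406381276716, 'cy': 197.8930378238781, 'rvec': array([ 2.1172494 , -2.1508612 ,  0.14921409]), 'tvec': array([-0.02647007,  0.53783969,  0.84631745])}
side {'fx': 493.43485371655987, 'fy': 493.43485371655987, 'cx': 314.51369127522, 'cy': 197.7488071133773, 'rvec': array([ 1.91905857, -0.5826434 ,  0.36629706]), 'tvec': array([-0.48654987,  0.17599927,  0.82771165])}
```

View pics/top0.png

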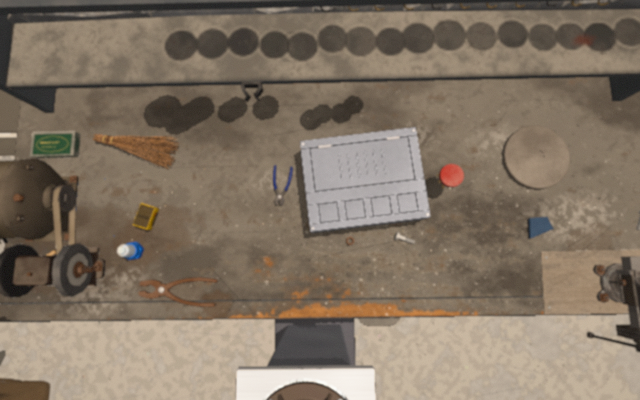

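The top view shows the box at about (303–428, 130–232), with its four pads at about (328,212), (355,209), (381,206) and (408,203). The jar is at (452,176), the cutters at (282,185), the nut at (349,241) and the bolt at (404,238).

```bash
cat > h.py <<'E'
import numpy as np,cv2
from cell import arm, imaging
def ray(n,uv,z):
    c=imaging.camera_params(n); R=cv2.Rodrigues(c['rvec'])[0]; o=-R.T@c['tvec']
    d=R.T@np.array([(uv[0]-c['cx'])/c['fx'],(uv[1]-c['cy'])/c['fy'],1]); return o+d*(z-o[2])/d[2]
def proj(n,P):
    c=imaging.camera_params(n); p=cv2.Rodrigues(c['rvec'])[0]@np.array(P)+c['tvec']
    return np.array([c['fx']*p[0]/p[2]+c['cx'],c['fy']*p[1]/p[2]+c['cy']])
E
python3 - <<'E'
from h import *
im=cv2.imread('pics/top0.png'); hsv=cv2.cvtColor(im,cv2.COLOR_BGR2HSV)
print('tcp px',proj('top',[.259,.569,.244]))
g=im[215,345],im[140,400],im[190,320],im[240,320]; print(g)
b,gr,r=[im[:,:,i].astype(int) for i in range(3)]
m=((b-r>=0)&(gr>105)).astype(np.uint8); m[:100]=0;m[260:]=0;m[:,:290]=0;m[:,440:]=0
m=cv2.morphologyEx(m,cv2.MORPH_CLOSE,np.ones((5,5)));m=cv2.morphologyEx(m,cv2.MORPH_OPEN,np.ones((5,5)))
c=max(cv2.findContours(m,0,2)[0],key=cv2.contourArea); rect=cv2.minAreaRect(c); bx=cv2.boxPoints(rect); print(rect)
W=np.array([ray('top',p,.07) for p in bx]); print(W.round(4)); ctr=W.mean(0)
r2=cv2.minAreaRect(np.float32([ray('top',p[0],.07)[:2] for p in c])); print('world rect',r2)
crop=cv2.resize(im[120:250,265:465],None,fx=4,fy=4,interpolation=cv2.INTER_CUBIC)
cv2.polylines(crop,[np.int32((bx-[265,120]+.5)*4)],True,(0,0,255),1)
w,h=r2[1]; a=np.radians(r2[2]); a=(a+np.pi/4)%(np.pi/2)-np.pi/4
R=np.array([[np.cos(a),-np.sin(a)],[np.sin(a),np.cos(a)]]); print('yaw',a,np.degrees(a))
for y in(-.09,-.03,.03,.09):
    s=np.array(r2[0])+R@[-.068,y]; p=proj('top',[*s,.068]); print(y,s.round(4),p.round(1))
    cv2.circle(crop,tuple(int(v) for v in (p-[265,120]+.5)*4),3,(0,255,0),-1)
cv2.imwrite('pics/c1.png',crop)
E
```

```text
tcp px [-31.62219633 344.77485011]
(array([155, 155, 160], dtype=uint8), array([164, 163, 170], dtype=uint8), array([144, 143, 147], dtype=uint8), array([ 99, 117, 130], dtype=uint8))Traceback (most recent call last):
  File "<stdin>", line 8, in <module>
ValueError: max() iterable argument is empty
```

View pics/side0.png

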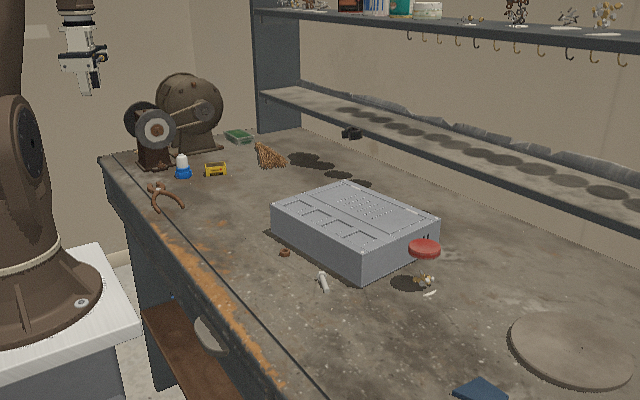

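The side view shows the box at about (270–440, 180–285) and the shelf well behind it. The gripper is at upper left (80,60) and nothing stands in its way. I'll fix the mask next.

```bash
cat > m.py <<'E'
from h import *
im=cv2.imread('pics/top0.png')
b,gr,r=[im[:,:,i].astype(int) for i in range(3)]
m=((r-b<14)&(gr>100)).astype(np.uint8); m[:100]=0;m[260:]=0;m[:,:290]=0;m[:,440:]=0
m=cv2.morphologyEx(m,cv2.MORPH_CLOSE,np.ones((5,5)));m=cv2.morphologyEx(m,cv2.MORPH_OPEN,np.ones((5,5)))
c=max(cv2.findContours(m,0,1)[0],key=cv2.contourArea); rect=cv2.minAreaRect(c); bx=cv2.boxPoints(rect)
r2=cv2.minAreaRect(np.float32([ray('top',p[0],.07)[:2] for p in c])); print('world rect',r2)
a=np.radians(r2[2]); a=(a+np.pi/4)%(np.pi/2)-np.pi/4
R=np.array([[np.cos(a),-np.sin(a)],[np.sin(a),np.cos(a)]]); print('yaw',a,np.degrees(a))
crop=cv2.resize(im[120:250,265:465],None,fx=4,fy=4,interpolation=cv2.INTER_CUBIC)
cv2.polylines(crop,[np.int32((bx-[265,120]+.5)*4)],True,(0,0,255),1)
for y in(-.09,-.03,.03,.09):
    s=np.array(r2[0])+R@[-.068,y]; p=proj('top',[*s,.068]); print(y,s.round(4),p.round(1))
    cv2.circle(crop,tuple(int(v) for v in (p-[265,120]+.5)*4),3,(0,255,0),-1)
cv2.imwrite('pics/c1.png',crop)
E
python3 m.py
```

```text
world rect ((0.5770419239997864, -0.14256979525089264), (0.2129943072795868, 0.2741984724998474), 6.116013050079346)
yaw 0.10674456481882544 6.116013050079347
-0.09 [ 0.519  -0.2393] [407.2 202.6]
-0.03 [ 0.5126 -0.1796] [380.9 205.8]
0.03 [ 0.5062 -0.12  ] [354.6 209. ]
0.09 [ 0.4998 -0.0603] [328.4 212.3]
```

View pics/c1.png

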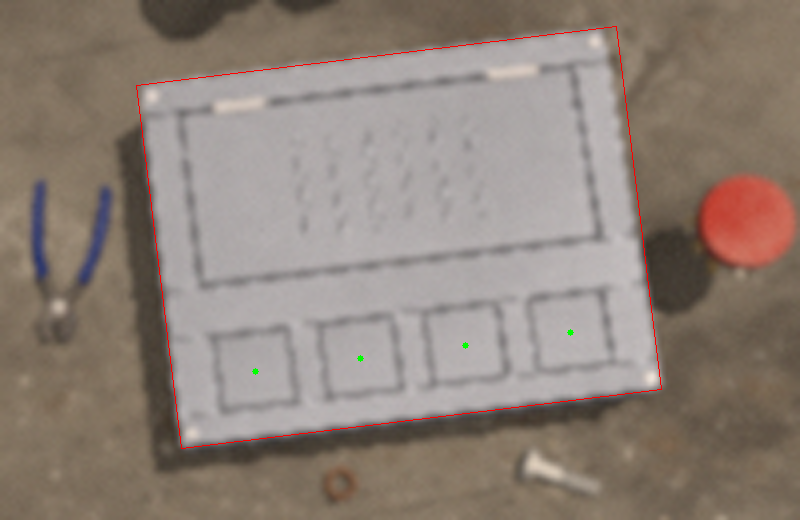

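The fitted rectangle is 213 x 274 mm with yaw 6.1°, and the green spots sit on the four pads. Next is a helper that turns world targets into tool-axis moves.

```bash
cat >> h.py <<'E'
from scipy.spatial.transform import Rotation as Ro
YAW=.1067; C=np.array([.5770,-.1426]); bx=np.array([np.cos(YAW),np.sin(YAW),0]); by=np.array([-np.sin(YAW),np.cos(YAW),0])
def pad(y,x=-.068): return C+bx[:2]*x+by[:2]*y
def Rt(s,tilt=0): # tool y = s*box y, z down; tilt lowers +box-y side
    yy=s*by; zz=np.array([0,0,-1.]); R=Ro.from_matrix(np.c_[np.cross(yy,zz),yy,zz])
    return Ro.from_rotvec(-tilt*bx)*R
def go(p,R,o=None):
    o=o or arm.observe(); R0=Ro.from_rotvec(o['ee_rot']); 
    return (R0.inv().apply(np.array(p)-o['position'])*100).round(2),(R0.inv()*R).as_rotvec().round(3)
E
python3 - <<'E'
from h import *
o=arm.observe(); R=Ro.from_rotvec(o['ee_rot']).as_matrix(); print(R.round(2))
for s in(1,-1):
  print(s,go([.33,.3,.28],Rt(s)),go([*pad(.03),.20],Rt(s)))
print(ray('top',(70,265),.15),ray('top',(30,190),.2))
E
```

```text
[[-0.91  0.41 -0.  ]
 [ 0.41  0.91 -0.  ]
 [-0.   -0.   -1.  ]]
1 (array([-17.62, -21.49,  -3.66]), array([-0.001, -0.   , -0.534])) (array([-51.05, -52.42,   4.38]), array([-0.001, -0.   , -0.534]))
-1 (array([-17.62, -21.49,  -3.66]), array([-0.000e+00,  2.000e-03,  2.608e+00])) (array([-51.05, -52.42,   4.38]), array([-0.000e+00,  2.000e-03,  2.608e+00]))
[0.39139214 0.46603553 0.15      ] [0.5378137  0.52433397 0.2       ]
```

jog_arm(moves=[{"fingers": 1, "xyz": [-3, -4, -3.7], "angular": [0, 0, 0]}, {"fingers": 1, "xyz": [-6.5, -8, -3.7], "angular": [0, 0, -0.05]}, {"fingers": 1, "xyz": [-10, -12, -3.7], "angular": [0, 0, -0.1]}, {"fingers": 1, "xyz": [-14, -17, -3.7], "angular": [0, 0, -0.2]}, {"fingers": 1, "xyz": [-17.6, -21.5, -3.7], "angular": [0, 0, -0.3]}, {"fingers": 1, "xyz": [-21.5, -25, -3], "angular": [0, 0, -0.35]}, {"fingers": 1, "xyz": [-25.5, -29, -2], "angular": [0, 0, -0.4]}, {"fingers": 1, "xyz": [-29.5, -33, -1], "angular": [0, 0, -0.45]}, {"fingers": 1, "xyz": [-33.5, -37, 0], "angular": [0, 0, -0.5]}, {"fingers": 1, "xyz": [-37.5, -41, 1], "angular": [0, 0, -0.534]}, {"fingers": 1, "xyz": [-41.5, -45, 2], "angular": [0, 0, -0.534]}, {"fingers": 1, "xyz": [-45.5, -48.5, 3], "angular": [0, 0, -0.534]}], grip_force=10)

```text
clock: 1.6
position: [0.4723, -0.0628, 0.2134]
ee_rot: [-0.168, 3.137, 0.0]
force: [0.6, 1.6, 0.3]
width: 0.007
```

jog_arm(moves=[{"fingers": 1, "xyz": [0, 0, 0], "angular": [0, 0, 0]}, {"fingers": 1, "xyz": [0, 0, 0], "angular": [0, 0, 0]}])

```text
clock: 1.85
position: [0.4717, -0.0606, 0.2134]
ee_rot: [0.168, -3.136, -0.001]
force: [0.6, 0.7, -0.6]
width: 0.004
```

```bash
python3 - <<'E'
from h import *
o=arm.observe(); print(o['clock'],o['position'],o['width'],o['force'],go([*pad(.03),.135],Rt(1)))
im=imaging.get_image('wrist'); cv2.imwrite('pics/w1.png',im[:,:,::-1]); print(imaging.camera_params('wrist'))
E
```

```text
1.85 [ 0.47170729 -0.06056316  0.21340472] 0.004383301871662292 [ 0.58844989  0.6569139  -0.61288588] (array([-2.8 , -6.28,  7.84]), array([ 0.   , -0.001,  0.   ]))
{'fx': 279.87892046121095, 'fy': 279.87892046121095, 'cx': 326.733510397218, 'cy': 199.09241565336268, 'hand_eye': array([[-4.91070899e-05, -9.67164949e-01, -2.54149481e-01,
         6.74215944e-02],
       [ 9.99999676e-01,  1.56556476e-04, -7.88996341e-04,
        -1.45885745e-03],
       [ 8.02878354e-04, -2.54149437e-01,  9.67164629e-01,
        -1.41281687e-01],
       [ 0.00000000e+00,  0.00000000e+00,  0.00000000e+00,
         1.00000000e+00]])}
```

View pics/w1.png

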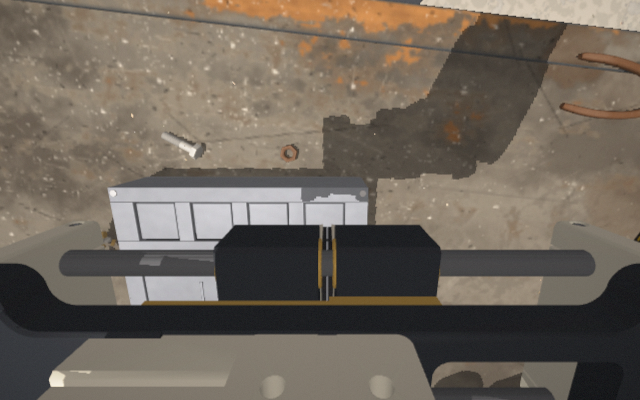

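The wrist view shows the pads in a row at about (155–340, 220), with the nut at (290,153) and the bolt at (185,143). The finger carriages hide the tips, so I'll check the tip shape in the side view.

```bash
python3 - <<'E'
from h import *
o=arm.observe(); im=imaging.get_image('side')[:,:,::-1]; R=Ro.from_rotvec(o['ee_rot'])
t=proj('side',o['position']+R.apply([0,0,.017])); print(t)
for y in(-.019,.019): print(proj('side',o['position']+R.apply([0,y,.017])))
u,v=map(int,t); x0,y0=u-75,v-75
cv2.imwrite('pics/s1.png',cv2.resize(im[y0:y0+110,x0:x0+150],None,fx=5,fy=5,interpolation=cv2.INTER_CUBIC))
print(x0,y0)
E
```

```text
[282.05955404 149.18976363]
[288.05056673 151.58925844]
[276.23758866 146.85797494]
207 74
```

View pics/s1.png

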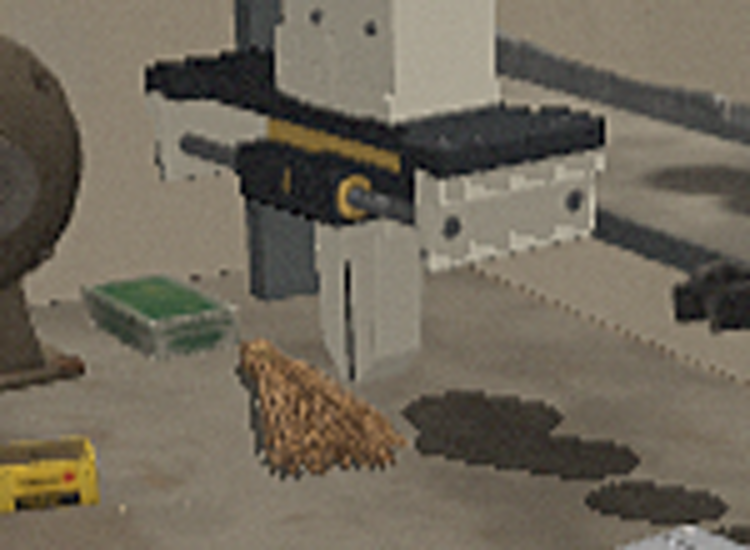

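The tips are no more than 38 mm wide when shut and look chamfered at the backs. They fit the 44 mm hole held vertical, so I'll move above pad 3.

jog_arm(moves=[{"fingers": 1, "xyz": [-1.4, -3.1, 2], "angular": [0, 0, 0]}, {"fingers": 1, "xyz": [-2.8, -6.3, 5], "angular": [0, 0, 0]}, {"fingers": 1, "xyz": [-2.8, -6.3, 9], "angular": [0, 0, 0]}, {"fingers": 1, "xyz": [-2.8, -6.3, 11.5], "angular": [0, 0, 0]}, {"fingers": 1, "xyz": [-2.8, -6.3, 11.5], "angular": [0, 0, 0]}, {"fingers": 1, "xyz": [-2.8, -6.3, 11.5], "angular": [0, 0, 0]}])

```text
clock: 2.7
position: [0.5073, -0.1199, 0.0998]
ee_rot: [-0.17, 3.136, 0.0]
force: [0.3, 1.3, 0.2]
width: 0.002
```

```bash
python3 - <<'E'
from h import *
o=arm.observe(); print(o['clock'],o['position'],o['force'],go([*pad(.03),.089],Rt(1)))
R=Ro.from_rotvec(o['ee_rot'])
im=imaging.get_image('side')[:,:,::-1]; print(proj('side',o['position']+R.apply([0,0,.017])))
cv2.imwrite('pics/s2.png',cv2.resize(im[120:270,230:430],None,fx=4,fy=4,interpolation=cv2.INTER_CUBIC))
E
```

```text
2.7 [ 0.50730699 -0.1199026   0.09979412] [0.29052928 1.26639333 0.17624028] (array([0.11, 0.  , 1.08]), array([0.   , 0.001, 0.002]))
[315.60660703 209.85444347]
```

View pics/s2.png

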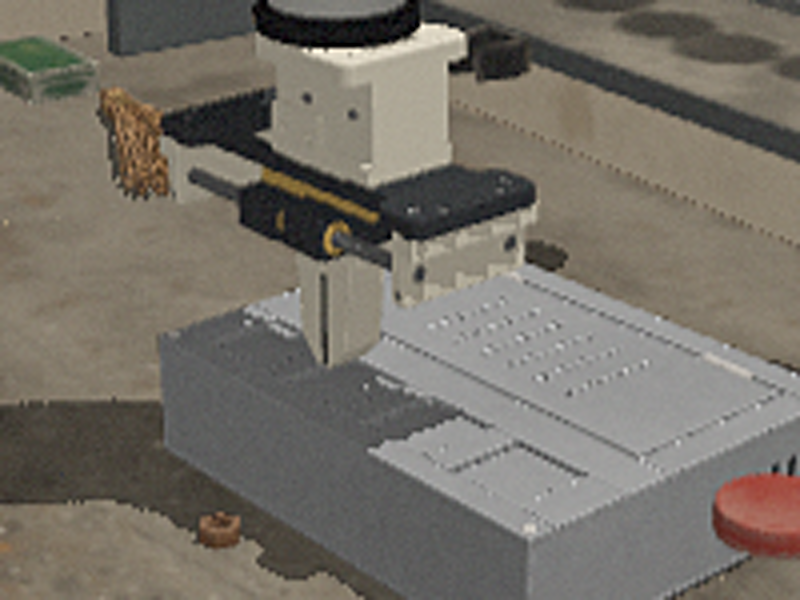

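The shut fingertip hangs about 13 mm over pad 3 at around (330,362) in the crop, clear of the panel and well lined up. I'll lower it slowly and read the force.

jog_arm(moves=[{"fingers": 1, "xyz": [0.1, 0, 0.7], "angular": [0, 0, 0]}, {"fingers": 1, "xyz": [0.1, 0, 1.1], "angular": [0, 0, 0]}, {"fingers": 1, "xyz": [0.1, 0, 1.3], "angular": [0, 0, 0]}, {"fingers": 1, "xyz": [0.1, 0, 1.3], "angular": [0, 0, 0]}, {"fingers": 1, "xyz": [0.1, 0, 1.3], "angular": [0, 0, 0]}])

```text
clock: 3.38
position: [0.5057, -0.1207, 0.0858]
ee_rot: [-0.168, 3.137, 0.0]
force: [1.1, 0.5, 0.4]
width: 0.003
```

jog_arm(moves=[{"fingers": 1, "xyz": [0, 0, 0.1], "angular": [0, 0, 0]}, {"fingers": 1, "xyz": [0, 0, 0.2], "angular": [0, 0, 0]}, {"fingers": 1, "xyz": [0, 0, 0.2], "angular": [0, 0, 0]}])

```text
clock: 3.75
position: [0.5059, -0.1208, 0.0852]
ee_rot: [-0.168, 3.136, 0.001]
force: [-5.4, 1.2, 21.8]
width: 0.005
```

jog_arm(moves=[{"fingers": 1, "xyz": [0, 0, 0.1], "angular": [0, 0, 0]}, {"fingers": 1, "xyz": [0, 0, 0.1], "angular": [0, 0, 0]}, {"fingers": 1, "xyz": [0, 0, 0.1], "angular": [0, 0, 0]}])

```text
clock: 4.12
position: [0.5059, -0.1208, 0.0851]
ee_rot: [-0.167, 3.136, 0.002]
force: [-10.7, 3.1, 35.2]
width: 0.003
```

Pad 3 is rigid: the tip stopped at 68.2 mm, which is pad-top height, and the force rose about 13 N per mm. I'll back off and try pad 2 in smaller steps.

jog_arm(moves=[{"fingers": 1, "xyz": [0, 0, -0.5], "angular": [0, 0, 0]}, {"fingers": 1, "xyz": [0, 0, -1.5], "angular": [0, 0, 0]}, {"fingers": 1, "xyz": [0, -3, -1.5], "angular": [0, 0, 0]}, {"fingers": 1, "xyz": [0, -6, -1.5], "angular": [0, 0, 0]}, {"fingers": 1, "xyz": [0, -6, -1.5], "angular": [0, 0, 0]}, {"fingers": 1, "xyz": [0, -6, -0.8], "angular": [0, 0, 0]}, {"fingers": 1, "xyz": [0, -6, -0.4], "angular": [0, 0, 0]}, {"fingers": 1, "xyz": [0, -6, -0.4], "angular": [0, 0, 0]}, {"fingers": 1, "xyz": [0, -6, -0.4], "angular": [0, 0, 0]}])

```text
clock: 5.25
position: [0.5122, -0.18, 0.0867]
ee_rot: [0.169, -3.137, -0.0]
force: [0.4, 0.3, 0.4]
width: 0.005
```

```bash
python3 - <<'E'
from h import *
o=arm.observe(); print(o['position'],o['force'],go([*pad(-.03),.085],Rt(1)))
E
```

```text
[ 0.51216795 -0.17995799  0.08672142] [0.38890653 0.26672161 0.3559898 ] (array([-0.04,  0.02,  0.17]), array([ 0.   , -0.   ,  0.001]))
```

jog_arm(moves=[{"fingers": 1, "xyz": [0, 0, 0.1], "angular": [0, 0, 0]}, {"fingers": 1, "xyz": [0, 0, 0.2], "angular": [0, 0, 0]}, {"fingers": 1, "xyz": [0, 0, 0.25], "angular": [0, 0, 0]}, {"fingers": 1, "xyz": [0, 0, 0.25], "angular": [0, 0, 0]}])

```text
clock: 5.75
position: [0.5122, -0.1803, 0.0843]
ee_rot: [-0.168, 3.137, 0.0]
force: [-0.0, 0.8, 2.2]
width: 0.007
```

Pad 2 seems to give: it reads only about 2 N with the tip already below the rest height. I'll press on carefully.

jog_arm(moves=[{"fingers": 1, "xyz": [0, 0, 0.1], "angular": [0, 0, 0]}, {"fingers": 1, "xyz": [0, 0, 0.2], "angular": [0, 0, 0]}, {"fingers": 1, "xyz": [0, 0, 0.2], "angular": [0, 0, 0]}])

```text
clock: 6.12
position: [0.5122, -0.1803, 0.0822]
ee_rot: [-0.168, 3.137, 0.0]
force: [0.1, 0.5, 2.5]
width: 0.001
```

jog_arm(moves=[{"fingers": 1, "xyz": [0, 0, 0.15], "angular": [0, 0, 0]}, {"fingers": 1, "xyz": [0, 0, 0.25], "angular": [0, 0, 0]}, {"fingers": 1, "xyz": [0, 0, 0.32], "angular": [0, 0, 0]}, {"fingers": 1, "xyz": [0, 0, 0.35], "angular": [0, 0, 0]}, {"fingers": 1, "xyz": [0, 0, 0.35], "angular": [0, 0, 0]}, {"fingers": 1, "xyz": [0, 0, 0.35], "angular": [0, 0, 0]}])

```text
clock: 6.88
position: [0.5122, -0.1803, 0.0793]
ee_rot: [-0.168, 3.137, 0.0]
force: [-2.1, 1.8, 12.0]
width: 0.005
```

The button is on its stop, at 12 N against a spring of at most 5 N. I'll hold it a moment with slightly more, then withdraw up and back.

jog_arm(moves=[{"fingers": 1, "xyz": [0, 0, 0.05], "angular": [0, 0, 0]}, {"fingers": 1, "xyz": [0, 0, 0.05], "angular": [0, 0, 0]}, {"fingers": 1, "xyz": [0, 0, -0.5], "angular": [0, 0, 0]}, {"fingers": 1, "xyz": [0, 0, -2], "angular": [0, 0, 0]}, {"fingers": 1, "xyz": [1, 0, -5], "angular": [0, 0, 0]}, {"fingers": 1, "xyz": [3, 0, -10], "angular": [0, 0, 0]}, {"fingers": 1, "xyz": [6, 0, -15], "angular": [0, 0, 0]}, {"fingers": 1, "xyz": [8, 0, -18], "angular": [0, 0, 0]}, {"fingers": 1, "xyz": [8, 0, -18], "angular": [0, 0, 0]}, {"fingers": 1, "xyz": [8, 0, -18], "angular": [0, 0, 0]}])

```text
clock: 8.12
position: [0.4325, -0.1887, 0.2585]
ee_rot: [0.168, -3.137, -0.0]
force: [0.3, -0.1, -0.1]
width: 0.008
```

```bash
python3 - <<'E'
from h import *
o=arm.observe(); print(o['clock'],o['position'],o['force'])
im=imaging.get_image('side')[:,:,::-1]; cv2.imwrite('pics/s3.png',im)
E
```

```text
8.125 [ 0.4325355  -0.18866133  0.2584676 ] [ 0.2986209  -0.09925519 -0.0708302 ]
```

View pics/s3.png

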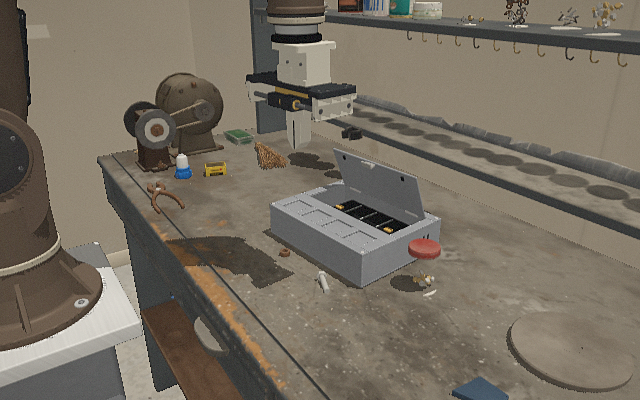

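The lid stands open with its top edge from about (335,150) to (415,178). The pads look level again, the nut, bolt and jar are unmoved, and the hand is clear, so I'm handing it in.

```bash
python3 -c "
from cell import job; print(job.sign_off())"
```

```text
the job is handed in; nothing more can be done
None
```

The button was pad 2 (box y = -0.03). I pressed it fully in, the lid sprang open, and I took the hand away and signed off at about 8 s of the 48 s allowed.

- **Feeling:** I tried pad 3 first, and it was rigid. It took about 35 N at its highest, closer to the 45 N limit than I wanted, so I used smaller steps after that. Pads 1 and 4 were not touched.
- **Pressing:** Pad 2 gave at about 2.5 N and came up against its stop about 6 mm down, at 12 N. I held it there for roughly 0.4 s or more.
- **Last checks:** The final side picture shows the lid standing open, the pads looking level, and the nut, bolt and jar where they were. The wrist force reads about zero with the hand well clear.
- **Not measured:** I judged the lid angle and the button's return only by eye. The cutters are hidden in that picture, but the arm never went near them.

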